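# Swap the timer for the spice jar in the packed spice tray

### The arm

A 6-joint arm with a two-finger parallel gripper is mounted at the origin on a cart in front of the work surface, level with it; the furniture and walls round the work are solid. World frame = base frame: x ahead of the robot, y to its left, z up, the work surface at z = 0. Lengths are in m, angles in rad, forces in N, time in s.
With the tool pointing down it reaches from about 0.35 to 0.975 m from the base axis. Payload 4.9 kg.
Tool frame: the origin (TCP) lies midway between the tips of the shut fingers; the grasp point (between the pads) lies 19 mm behind it; z points along the fingers, y is the line along which they close (so a half turn about z gives the same grasp; the last joint's range is limited). The gripper opens to 85 mm and grips with 20 to 120 N. Pads are 22 mm wide; open, the fingers measure 114 mm over their backs; the gripper's body (76 mm by 85 mm) begins 54 mm behind the grasp point. The pads swing forward as they close: fully open they stand 13 mm farther back than shut.
Start: joints at [1.065, 0.053, 1.613, -0, 1.476, -0.119], TCP at [0.236, 0.579, 0.231] pointing down, gripper open.
Joint ranges: [-3.01, 3.01], [-1.01, 2.22], [0.06, 2.58], [-1.02, 4.17], [0.09, 2.62], [-3.14, 3.14]. Speed limits (rad/s): [2.57, 2.57, 3.14, 3.14, 3.14, 3.14].

### API

Orientations are given as a unit quaternion [w, x, y, z].
In Python, from plant import state, grab_frame, camera_info, job_done, spot_in, masks_of, pinpoint gives the robot as it stands.
- The arm moves only by the shell command python3 -m handwheel 'ROWS' [OPENING]. ROWS is JSON, a list that holds one entry, the list of rows, each a list of 6 numbers: the shift along the world's x, y, z in m, then the turn, a rotation vector about the world's x, y, z in degrees. In form: [[[tx, ty, tz, ax, ay, az], ...]]. A call has 1 to 20 rows; each row shifts and turns the commanded pose from where the row before left it; what a row does not reach is not made up. A row lasts 1/12 s, in which the tool goes at most 41.7 mm and 7.16 degrees, less where a joint would pass 70% of its speed; a pose out of reach is approached as far as the arm can. A call is refused whole if a number of a shift passes 0.0417 or a number of a turn 7.16, either way. A call with a gripper value outside its range is refused whole. OPENING is the opening, from 0 (shut) to 1 (fully open), set as the call begins (- or left out, the last holds). The fingers move at their own pace and stop on an object; the grip force is fixed at half the most. Time passes only in rows, so rows that do not move let the fingers close. It gives the time, the measured TCP pose, the force, the opening and the grip force at its end, in the units of the state.
- state(): the state, without advancing time (a new reading comes with each control period).
- grab_frame(name): name is "scene" or "top" or "wrist"; returns (picture, depth): 420x560x3 uint8, blue, green, red; 420x560 float32, m along the optical axis (not along the pixel's ray), 0 where there is no reading.
- camera_info(name): a dict with "fx", "fy", "cx", "cy" (pixels), "T" (4x4, takes a point from camera to world coordinates). Camera axes: x right, y up, looking along -z (the intrinsics and any distortion apply to the point x, -y, -z); pixel columns grow to the right and rows downward; lengths in m; the calibration is good to about 2 mm. A picture is of the moment at which its call begins: read the wrist's pose just before it. camera_info takes no time and is no camera call; for the wrist camera it gives the pose at the moment of the call.
- job_done(): hands the job in; it is judged then, once.
Trained networks look in the newest picture that a camera, given by its name, has taken for a name from the list of things; names that differ only in an ending like _2 or _b are one class to them, and where a whole thing is asked for, a point or a joint stands for the part that bears it (a point fixed in the world has none). Each returns a list of dicts, best first, with "conf" (0 to 1); they miss things now and then, are a little off and sometimes report something else, mostly with a low value. They report only what shows in the picture. A call takes as long as a camera call. They do not tell look-alikes from the thing itself.
- spot_in(camera, thing): "box" ([left, top, width, height] in pixels, round what is visible of it).
- masks_of(camera, thing): "region" (420x560 bool, what is visible of it) and "box" ([left, top, width, height] in pixels, round what is visible of it).
- pinpoint(camera, thing): "position" ([column, row] in pixels: a listed point, or the origin of a listed thing).
The state is a dict: "time": time; "joint_pos": joint angles; "joint_vel": joint speeds; "joint_efforts": joint torques, N m; "tool_pos": TCP position; "tool_rot": TCP orientation; "contact_force": force on the tool from outside, world axes, zero at the start; "ft_torque": the same for the moment, N m; "gripper_width": opening from 0.0 (shut) to 1.0 (fully open); "grasp_force": force on a finger pad.
Only numpy, scipy, OpenCV 4.12 (cv2) and the standard library are available. Lean on these libraries where they do the work, as an engineer would, in place of code of your own. Each camera call takes 0.05 s, during which the arm holds its last target. There are 200 camera calls.

### The job

The red kitchen timer is wedged at the back of the wooden spice tray behind the green-label spice jar and the salt shaker. Clear those two onto the white side board, then stand the timer in the middle of the round blue coaster and stand the dark-label spice jar in the timer's old place on the tray, in the middle of the large dark disc; after that put the green-label jar and the shaker each back exactly where it stood. Set everything down upright, knock nothing over, and leave the mug and the lemon where they are.

Things in the scene. Friction and masses are not known exactly. Their poses are not given: they have to be found in the camera images.
- timer_mid (a point): Round kitchen timer, red cap on white base, 63 mm across, 47 mm high, loose, about 120 g; the cap does not turn. Point at its centre, 23.5 mm above its underside; z up. Starts on the tray's large disc, 7 mm from the rail behind it and 9 mm from jar and shaker: no finger room until both are gone. Then grip it along the tray's y, about 27 mm above its underside.
- herb_jar_mid (a point): Spice jar with GREEN label and red cap (green on top), 45 mm across, 106 mm high, straight sides, loose, about 110 g. Point at its centre, 53 mm above its underside; z up. Starts on one of the tray's two small front discs (left or right varies). Grip it 75 to 80 mm above its underside, fingers along the tray's x, so that the fingertips pass above timer and rail.
- shaker_mid (a point): Salt shaker, clear waisted body, grey domed cap, 44 mm across at its widest, cap about 35 mm, 90 mm high, loose, about 100 g. Point at its centre, 45 mm above its underside; z up. Starts on the tray's other small front disc. Grip it 68 to 72 mm above its underside, fingers along the tray's x.
- dark_jar_mid (a point): Spice jar with DARK brown-black label and orange-red cap (black on top), otherwise like the green-label jar: 45 mm across, 106 mm high, loose, about 110 g. Point at its centre, 53 mm above its underside; z up. It starts alone on the bare worktop, outside the tray.
- spice_tray: Fixed light-wood tray, 192 mm wide (its y). Origin on the worktop under the middle of its large disc; x to the back, z up. Floor 8 mm above the worktop, from x = -60 mm to the back rail at x = 39 to 49 mm, rail top 34 mm above the worktop; end stops 16 mm high at y = +-93 mm. Flat dark discs in the floor: large (68 mm) at x = y = 0, two small (52 mm) at x = -25, y = +-58 mm.
- tray_back_disc (a point): Centre of the large dark disc on the floor of the spice tray, 8 mm above the worktop: the timer's old place and the target of the dark-label jar. Axes as the tray's.
- side_board: Fixed white cutting board, 104 mm (its x) by 176 mm (its y), 12 mm thick; origin at the centre of its underside on the worktop, z up. Jar and shaker fit on it side by side at y = +-42 mm. Its place changes with those of the coaster and the dark-label jar.
- coaster: Fixed round blue coaster, 100 mm across, 6 mm thick; origin at the centre of its underside, z up. Target of the timer.
- mug_mid (a point): Bystander: green and white mug, 90 x 122 x 107 mm, loose. Point 53 mm above its underside, in the middle of its outline with the handle. Leave it alone.
- lemon_mid (a point): Bystander: yellow lemon, 78 x 55 x 56 mm, lying loose. Point at its centre. Leave it alone.
Things that resemble listed ones, but are neither listed nor needed, are in the scene too. What is shaped like the part that bears dark_jar_mid but turquoise is not meant.

How it is judged:
On the way, in this order (a step that is already met when the one before it is completed fails the run):
1. the green-label jar and the shaker both stand on the side board, released (x of herb_jar_mid in the frame of side_board between -0.052 and 0.052 m and y of herb_jar_mid in the frame of side_board between -0.088 and 0.088 m and height (world z) of herb_jar_mid below 0.071 m and angle between each of herb_jar_mid, shaker_mid's own z axis and vertical below 0.12 rad and linear speed of each of herb_jar, shaker below 0.02 m/s and contact force between the fingers and herb_jar below 0.1 N and x of shaker_mid in the frame of side_board between -0.052 and 0.052 m and y of shaker_mid in the frame of side_board between -0.088 and 0.088 m and height (world z) of shaker_mid below 0.063 m and contact force between the fingers and shaker below 0.1 N), for 0.2 s.
2. the timer stands on the coaster and the dark-label jar on the tray's large disc, while the green-label jar and the shaker still stand on the side board (all of step 1 and horizontal distance between timer_mid and coaster below 0.015 m and height (world z) of timer_mid below 0.0355 m and angle between each of timer_mid, dark_jar_mid's own z axis and vertical below 0.12 rad and linear speed of each of timer, dark_jar below 0.02 m/s and contact force between the fingers and timer below 0.1 N and horizontal distance between dark_jar_mid and tray_back_disc below 0.015 m and height (world z) of dark_jar_mid below 0.067 m and contact force between the fingers and dark_jar below 0.1 N), for 0.2 s.
At the end, for the whole second after the job is handed in: Timer upright within 15 mm of the coaster's centre; dark-label jar upright within 15 mm of the centre of the tray's large disc; green-label jar and shaker each upright within 15 mm of where it stood at the start; all four at rest and released (horizontal distance between timer_mid and coaster below 0.015 m and height (world z) of timer_mid below 0.0355 m and angle between each of timer_mid, dark_jar_mid, herb_jar_mid, shaker_mid's own z axis and vertical below 0.12 rad and linear speed of each of timer, dark_jar, herb_jar, shaker below 0.02 m/s and contact force between the fingers and timer below 0.1 N and horizontal distance between dark_jar_mid and tray_back_disc below 0.015 m and height (world z) of dark_jar_mid below 0.067 m and contact force between the fingers and dark_jar below 0.1 N and distance of each of herb_jar_mid, shaker_mid from where it was at the start of the episode below 0.015 m and contact force between the fingers and herb_jar below 0.1 N and contact force between the fingers and shaker below 0.1 N); the robot touches nothing.
It fails at once if the mug or the lemon is moved by more than 20 mm (distance of any of mug_mid, lemon_mid from where it was at the start of the episode above 0.02 m).
It fails at once if the timer, a jar or the shaker is knocked over (angle between any of timer_mid, herb_jar_mid, shaker_mid, dark_jar_mid's own z axis and vertical above 0.8 rad).
It also fails if it takes over 125 s, if anything falls off the work surface, if the arm or the gripper's body presses on something with over 40 N, if the wrist force passes 120 N, or if a joint passes its speed limit or range.

## Working session

There is one attempt and no reset: what is moved stays moved. The work goes in short steps, Python scripts to look and compute and a shell command to move; the robot and the scene stay as the last step left them, time stands still between calls to the robot, and variables do not carry over. Pictures are saved under pics/ and viewed, at most 14 in all, crops included, and the job is handed in when it is done.

```bash
mkdir -p pics; ls; python3 - <<'E'
from plant import *
import cv2
for n in("scene","top"):
    p,d=grab_frame(n); cv2.imwrite(f"pics/{n}0.png",p)
    c=camera_info(n); print(n,c)
s=state(); print(s)
E
```

```text
pics
scene {'fx': 430.9165783235937, 'fy': 430.9165783235937, 'cx': 272.82707782267386, 'cy': 203.6907032436268, 'T': array([[ 0.32289023,  0.72245903, -0.61138764, -0.15083406],
       [-0.94641809,  0.24245216, -0.21333014, -0.25320514],
       [-0.00589003,  0.64751054,  0.76203373,  0.86985882],
       [ 0.        ,  0.        ,  0.        ,  1.        ]])}
top {'fx': 388.6520988985495, 'fy': 388.6520988985495, 'cx': 276.29075072861883, 'cy': 208.11838375694998, 'T': array([[-0.02073123,  0.98794639, -0.15340189,  0.35752081],
       [-0.99968196, -0.0226874 , -0.01101223, -0.01988547],
       [-0.01435979,  0.1531248 ,  0.98810252,  1.08702837],
       [ 0.        ,  0.        ,  0.        ,  1.        ]])}
{'time': 0.1, 'joint_pos': array([ 1.06498926e+00,  5.33132778e-02,  1.61418494e+00, -4.97792723e-06,
        1.47600816e+00, -1.18978293e-01]), 'joint_vel': array([ 0.00073895, -0.00107352, -0.00399286,  0.0008279 ,  0.00091853,
        0.0017085 ]), 'joint_efforts': array([-1.73879348e-04, -3.94906855e+01, -3.71361673e+01, -8.92361231e-05,
        3.90304936e-03, -6.75008081e-06]), 'tool_pos': array([0.2354896 , 0.57831416, 0.23015518]), 'tool_rot': array([-2.91721720e-04,  1.92210410e-01,  9.81353271e-01, -9.11314877e-04]), 'contact_force': array([ 0.00560944, -0.44638002,  0.4199931 ]), 'ft_torque': array([ 0.00450498, -0.00129567,  0.03191578]), 'grasp_force': 0.0, 'gripper_width': 0.9981884872352725}
```

View pics/scene0.png

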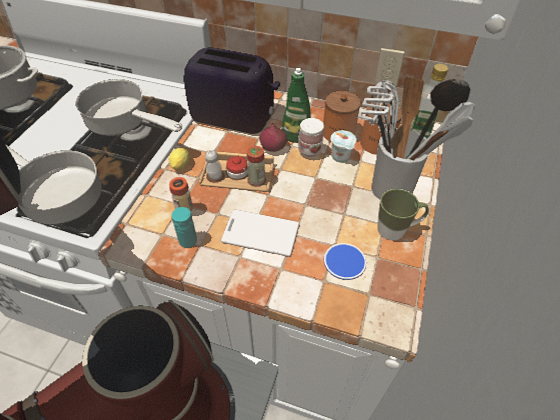

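View pics/top0.png

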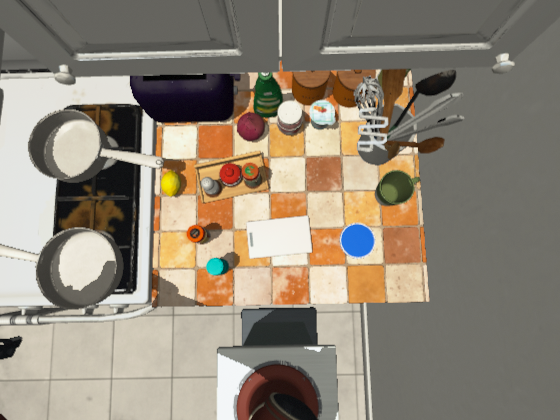

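The scene picture shows the tray at (237,170), with the shaker at (213,165), the timer at (237,166) and the green jar at (256,166). The dark-label jar candidates are the jar with the orange cap and black top at scene (180,193) / top (196,234), and the turquoise one at scene (184,227) / top (217,266), which is not meant. The tray's green-label jar is at top (251,173). The board is at top (280,238), the coaster at (357,240), the lemon at (171,184) and the mug at (396,188). I'll measure these and check the choice in a close crop.

```bash
cat > h.py <<'E'
from plant import *
import numpy as np, cv2
def cloud(n,d):
    c=camera_info(n); v,u=np.mgrid[0:420,0:560]
    P=np.stack([(u-c['cx'])/c['fx']*d,-(v-c['cy'])/c['fy']*d,-d],-1)
    W=P@c['T'][:3,:3].T+c['T'][:3,3]; W[d<=0]=np.nan; return W
def ray(n,px,z):
    c=camera_info(n); r=c['T'][:3,:3]@np.array([(px[0]-c['cx'])/c['fx'],-(px[1]-c['cy'])/c['fy'],-1])
    o=c['T'][:3,3]; return o+r*(z-o[2])/r[2]
E
python3 - <<'E'
from h import *
np.set_printoptions(precision=4,suppress=True)
Z=dict(timer_mid=.0315,herb_jar_mid=.061,shaker_mid=.053,dark_jar_mid=.053,spice_tray=0,tray_back_disc=.008,side_board=0,coaster=0)
for n in("top","scene"):
    p,d=grab_frame(n); W=cloud(n,d)
    for t,z in Z.items():
        q=pinpoint(n,t)[:2]
        print(n,t,[(np.round(a['position'],1),round(a['conf'],2),ray(n,a['position'],z)[:2]) for a in q])
        if t in("spice_tray","side_board","coaster","herb_jar_mid","shaker_mid","timer_mid","dark_jar_mid"):
            for m in masks_of(n,t)[:2]:
                w=W[m['region']]; w=w[~np.isnan(w[:,0])]
                if len(w)<5: continue
                zt=np.percentile(w[:,2],97); tp=w[w[:,2]>zt-.01]
                r=cv2.minAreaRect((tp[:,:2]*1000).astype(np.float32))
                print('   mask',round(m['conf'],2),m['box'],'ztop',zt.round(3),'c',tp.mean(0),'rect',r)
    if n=="top":
        cv2.imwrite("pics/crop.png",cv2.resize(p[140:290,150:330],(720,600),interpolation=cv2.INTER_CUBIC))
E
```

```text
top timer_mid [(array([227.6, 172.2]), 0.91, array([0.626 , 0.1258])), (array([252.3, 171.8]), 0.56, array([0.6255, 0.0567]))]
   mask 0.92 [219.3, 162.5, 24.1, 24.2] ztop 0.056 c [0.6195 0.1183 0.0503] rect ((616.681640625, 121.08514404296875), (45.16178894042969, 48.995338439941406), 66.99451446533203)
top herb_jar_mid [(array([251.7, 176.9]), 0.6, array([0.6039, 0.0564]))]
   mask 0.64 [251.6, 217.0, 62.1, 42.4] ztop 0.016 c [ 0.4435 -0.0131  0.0121] rect ((444.32330322265625, -13.227073669433594), (104.28235626220703, 175.52484130859375), 4.651149749755859)
   mask 0.58 [242.8, 160.6, 20.3, 29.1] ztop 0.117 c [0.6062 0.0568 0.1143] rect ((606.2969360351562, 57.0435905456543), (41.505611419677734, 41.779300689697266), 42.765594482421875)
top shaker_mid [(array([207.7, 185.6]), 0.76, array([0.5844, 0.1772]))]
   mask 0.79 [200.4, 181.0, 24.3, 9.9] ztop 0.099 c [0.5821 0.1704 0.0945] rect ((582.7666625976562, 170.4853973388672), (28.96949005126953, 27.368656158447266), 89.31440734863281)
top dark_jar_mid [(array([216.7, 265.1]), 0.71, array([0.3696, 0.152 ])), (array([201.8, 234.3])
[... 3294 characters left out ...]
-10.821113586425781), (107.23164367675781, 175.5360870361328), 4.4486002922058105)
   mask 0.58 [247.3, 142.9, 18.6, 43.9] ztop 0.117 c [0.6047 0.0578 0.1145] rect ((607.909912109375, 58.779510498046875), (47.2867431640625, 41.27977752685547), 20.066204071044922)
scene coaster [(array([344.9, 261.2]), 0.6, array([ 0.4318, -0.23  ]))]
   mask 0.86 [327.0, 243.5, 37.8, 35.9] ztop 0.01 c [ 0.4279 -0.2285  0.0072] rect ((431.1791687011719, -229.0404052734375), (98.20024871826172, 102.32058715820312), 51.188140869140625)
   mask 0.65 [205.3, 151.9, 16.5, 27.9] ztop 0.097 c [0.5778 0.1707 0.094 ] rect ((578.6095581054688, 171.65170288085938), (23.970434188842773, 24.4150390625), 64.07872009277344)
```

View pics/crop.png

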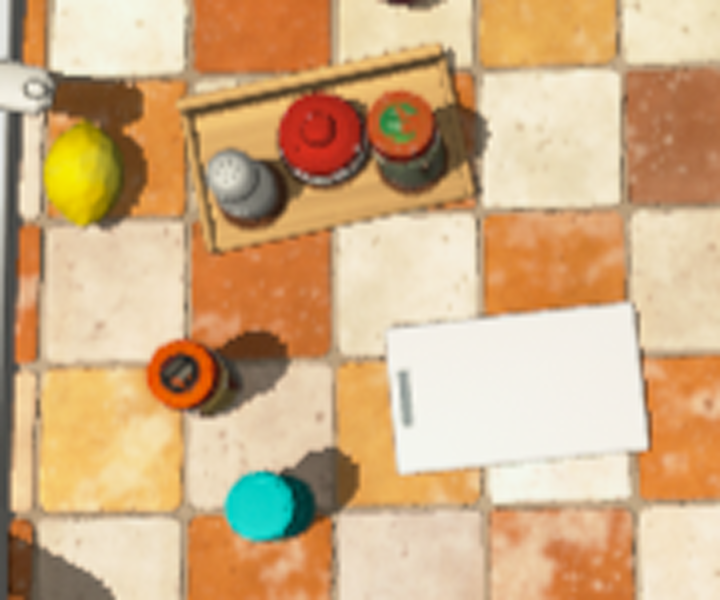

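The crop confirms it: green-on-top jar at crop (400,122), red timer at (322,140), shaker at (240,185), dark-label jar (black top, orange cap) at (180,372), and the turquoise look-alike at (265,507), which I leave alone. The tray yaw is about +12°. I'm moving over the green jar and turning the fingers along the tray's x.

```bash
python3 -m handwheel '[[[0.01,-0.014,0,0,0,-2],[0.0185,-0.026,0,0,0,-2.8],[0.0185,-0.026,0,0,0,-2.8],[0.0185,-0.026,0,0,0,-2.8],[0.0185,-0.026,0,0,0,-2.8],[0.0185,-0.026,0,0,0,-2.8],[0.0185,-0.026,0,0,0,-2.8],[0.0185,-0.026,0,0,0,-2.8],[0.0185,-0.026,0,0,0,-2.8],[0.0185,-0.026,0,0,0,-2.8],[0.0185,-0.026,0,0,0,-2.8],[0.0185,-0.026,0,0,0,-2.8],[0.0185,-0.026,0,0,0,-2.8],[0.0185,-0.026,0,0,0,-2.8],[0.0185,-0.026,0,0,0,-2.8],[0.0185,-0.026,0,0,0,-2.8],[0.0185,-0.026,0,0,0,-2.8],[0.0185,-0.026,0,0,0,-2.8],[0.01,-0.014,0,0,0,-2],[0,0,0,0,0,0]]]' 1
python3 - <<'E'
from h import *
p,d=grab_frame("wrist"); cv2.imwrite("pics/w1.png",p)
W=cloud("wrist",d)
s=state(); print(s['time'],s['tool_pos'],s['tool_rot'],s['joint_pos'],s['contact_force'])
m=(abs(W[...,2]-.034)<.003)&(W[...,0]>.62)&(abs(W[...,1]-.11)<.14)&(W[...,0]<.72)
a=W[m]; print(len(a)); 
if len(a)>20: print(a.mean(0),cv2.minAreaRect((a[:,:2]*1000).astype(np.float32)))
q,d=grab_frame("top"); W=cloud("top",d)
m=(abs(W[...,2]-.034)<.003)&(W[...,0]>.62)&(abs(W[...,1]-.11)<.14)&(W[...,0]<.72)
a=W[m]; print(len(a),a.mean(0),cv2.fitLine((a[:,:2]*1000).astype(np.float32),cv2.DIST_HUBER,0,.01,.01).ravel())
E
```

```text
time: 3.37
tool_pos: [0.5719, 0.1059, 0.2313]
tool_rot: [0.001, 0.602, 0.798, -0.0]
contact_force: [0.4, 0.1, -0.6]
gripper_width: 1.0
grasp_force: 0.0
3.4167 [0.57089515 0.1074594  0.23119901] [-1.66941076e-04  6.01124727e-01  7.99155200e-01 -2.80898682e-05] [ 5.78906674e-02 -5.12169768e-02  1.71704675e+00  1.73718464e-04
  1.47605396e+00 -2.23106577e-01] [-0.7258542   0.06276531  0.45224983]
1921
[0.66344389 0.13308086 0.03376912] ((650.5181884765625, 118.30191802978516), (90.71063995361328, 191.25341796875), 27.28857421875)
92 [0.68004347 0.07143169 0.03378217] [ 2.1516995e-01 -9.7657663e-01  6.7477979e+02  7.4432861e+01]
```

View pics/w1.png

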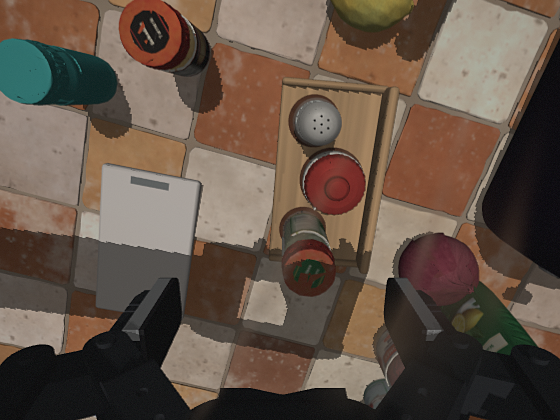

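The wrist view shows the green jar at (308,265), timer at (335,183), shaker at (316,121), dark jar at (155,35), turquoise one at (50,75), and the board at (150,240). I'll refine the positions from this frame.

```bash
python3 - <<'E'
from h import *
np.set_printoptions(precision=4,suppress=True)
s=state(); print(s['tool_pos'])
p,d=grab_frame("wrist"); W=cloud("wrist",d)
def top(c,z0,z1,r=.03):
    m=(np.hypot(W[...,0]-c[0],W[...,1]-c[1])<r)&(W[...,2]>z0)&(W[...,2]<z1); a=W[m]
    (x,y),rad=cv2.minEnclosingCircle((a[:,:2]*1000).astype(np.float32)); return len(a),a.mean(0),(x,y,rad)
print('herb',top((.606,.057),.108,.118)); print('shaker',top((.5815,.171),.085,.105)); print('timer',top((.618,.119),.045,.06))
print('dark',top((.45,.1976),.10,.112))
m=(abs(W[...,2]-.034)<.002)&(W[...,0]>.63)&(W[...,0]<.71)&(abs(W[...,1]-.11)<.12)
a=W[m]; y=np.array([-.2,.98]);n=np.array([.98,.2])
a=a[(a[:,:2]-[.6618,.1285])@n>-.012][:,:2]
f=cv2.fitLine((a*1000).astype(np.float32),cv2.DIST_HUBER,0,.01,.01).ravel();print('rail',len(a),f,np.degrees(np.arctan2(f[0],-f[1])))
m=(abs(W[...,2]-.012)<.003)&(W[...,0]>.3)&(W[...,0]<.52)&(abs(W[...,1]+.01)<.12); a=W[m]; print('board',len(a),cv2.minAreaRect((a[:,:2]*1000).astype(np.float32)))
E
```

```text
[0.5703 0.1085 0.2312]
herb (2119, array([0.6068, 0.0594, 0.1148]), (607.1790161132812, 57.728981018066406, 22.27112579345703))
shaker (1466, array([0.5821, 0.1732, 0.0936]), (582.9544677734375, 172.7768096923828, 17.08272933959961))
timer (1733, array([0.62  , 0.1201, 0.0484]), (621.28515625, 119.42893981933594, 26.25749397277832))
dark (3566, array([0.4506, 0.1997, 0.1066]), (449.6457824707031, 199.3524169921875, 22.337926864624023))
rail 1635 [  0.1944  -0.9809 661.6245 135.5888] 11.211405
board 11473 ((444.3121337890625, -12.419937133789062), (103.8294677734375, 175.59278869628906), 4.631441116333008)
```

```bash
python3 -m handwheel '[[[0.0092,-0.0128,0,0,0,-1.05],[0.0092,-0.0128,0,0,0,-1.05],[0.0092,-0.0128,0,0,0,-1.05],[0.0091,-0.0126,0,0,0,-1.05],[0,0,-0.02,0,0,0],[0,0,-0.02,0,0,0],[0,0,-0.02,0,0,0],[0,0,-0.02,0,0,0],[0,0,-0.02,0,0,0],[0,0,-0.02,0,0,0],[0,0,-0.02,0,0,0],[0,0,-0.017,0,0,0],[0,0,-0.01,0,0,0],[0,0,0,0,0,0],[0,0,0,0,0,0]]]' 1
python3 -m handwheel '[[[0,0,0,0,0,0],[0,0,0,0,0,0],[0,0,0,0,0,0],[0,0,0,0,0,0],[0,0,0,0,0,0],[0,0,0,0,0,0],[0,0,0,0,0,0],[0,0,0,0,0,0]]]' 0
```

```text
time: 4.77
tool_pos: [0.6071, 0.0573, 0.0641]
tool_rot: [-0.0, 0.629, 0.777, -0.0]
contact_force: [-0.9, -0.1, 0.4]
gripper_width: 1.001
grasp_force: 0.0
time: 5.43
tool_pos: [0.6081, 0.0578, 0.066]
tool_rot: [0.001, 0.629, 0.777, 0.001]
contact_force: [-0.5, 0.7, 6.3]
gripper_width: 0.503
grasp_force: 60.9
```

```bash
python3 -m handwheel '[[[0,0,0.01,0,0,0],[0,0,0.02,0,0,0],[0,0,0.02,0,0,0],[0,0,0.02,0,0,0],[0,0,0.02,0,0,0],[0,0,0.02,0,0,0],[0,0,0.02,0,0,0],[0,0,0.01,0,0,0],[-0.01,-0.007,0,0,0,0],[-0.02,-0.014,0,0,0,0],[-0.02,-0.014,0,0,0,0],[-0.02,-0.014,0,0,0,0],[-0.02,-0.014,0,0,0,0],[-0.02,-0.014,0,0,0,0],[-0.02,-0.014,0,0,0,0],[-0.019,-0.014,0,0,0,0],[-0.01,-0.007,0,0,0,0],[0,0,0,0,0,0]]]'
python3 -m handwheel '[[[0,0,-0.01,0,0,0],[0,0,-0.02,0,0,0],[0,0,-0.02,0,0,0],[0,0,-0.02,0,0,0],[0,0,-0.02,0,0,0],[0,0,-0.02,0,0,0],[0,0,-0.014,0,0,0],[0,0,-0.006,0,0,0],[0,0,-0.003,0,0,0],[0,0,-0.002,0,0,0],[0,0,0,0,0,0],[0,0,0,0,0,0]]]'
```

```text
time: 6.93
tool_pos: [0.446, -0.055, 0.2034]
tool_rot: [-0.001, 0.63, 0.777, -0.001]
contact_force: [0.2, -0.4, -0.5]
gripper_width: 0.503
grasp_force: 61.3
time: 7.93
tool_pos: [0.449, -0.0542, 0.07]
tool_rot: [0.001, 0.629, 0.777, 0.0]
contact_force: [0.1, -0.3, -0.4]
gripper_width: 0.507
grasp_force: 61.3
```

```bash
python3 -m handwheel '[[[0,0,-0.001,0,0,0],[0,0,0,0,0,0],[0,0,0,0,0,0]]]'; python3 -m handwheel '[[[0,0,0,0,0,0],[0,0,0,0,0,0],[0,0,0,0,0,0],[0,0,0,0,0,0],[0,0,0,0,0,0],[0,0,0,0,0,0],[0,0,0.01,0,0,0],[0,0,0.02,0,0,0],[0,0,0.02,0,0,0],[0,0,0.03,0,0,0],[0,0,0.03,0,0,0],[0,0,0.03,0,0,0]]]' 1
python3 -m handwheel '[[[0.01,0.018,0,0,0,0],[0.015,0.025,0,0,0,0],[0.015,0.025,0,0,0,0],[0.015,0.025,0,0,0,0],[0.015,0.025,0,0,0,0],[0.015,0.025,0,0,0,0],[0.015,0.025,0,0,0,0],[0.015,0.025,0,0,0,0],[0.015,0.025,0,0,0,0],[0.005,0.0085,0,0,0,0],[0,0,0,0,0,0]]]'
python3 - <<'E'
from h import *
np.set_printoptions(precision=4,suppress=True)
print(state()['tool_pos'])
p,d=grab_frame("wrist"); W=cloud("wrist",d); q,_=grab_frame("top")
cv2.imwrite("pics/w2.png",np.hstack([cv2.resize(p,(400,300)),cv2.resize(q[140:290,150:350],(400,300))]))
m=(np.hypot(W[...,0]-.583,W[...,1]-.172)<.03)&(W[...,2]>.085)&(W[...,2]<.105); a=W[m]
if len(a): print(a.mean(0),cv2.minEnclosingCircle((a[:,:2]*1000).astype(np.float32)))
E
```

```text
time: 8.18
tool_pos: [0.4491, -0.0543, 0.0699]
tool_rot: [0.001, 0.629, 0.777, 0.0]
contact_force: [-1.3, 0.7, 4.5]
gripper_width: 0.508
grasp_force: 61.7
time: 9.18
tool_pos: [0.4476, -0.0541, 0.2103]
tool_rot: [0.0, 0.629, 0.777, 0.0]
contact_force: [1.4, -0.3, -0.6]
gripper_width: 1.002
grasp_force: 0.0
time: 10.1
tool_pos: [0.5836, 0.1739, 0.2087]
tool_rot: [0.0, 0.628, 0.778, 0.0]
contact_force: [0.1, -0.6, -0.0]
gripper_width: 0.996
grasp_force: 0.0
[0.5836 0.1739 0.2087]
[0.5823 0.1732 0.0933] ((582.7809448242188, 170.7933807373047), 17.229053497314453)
```

View pics/w2.png

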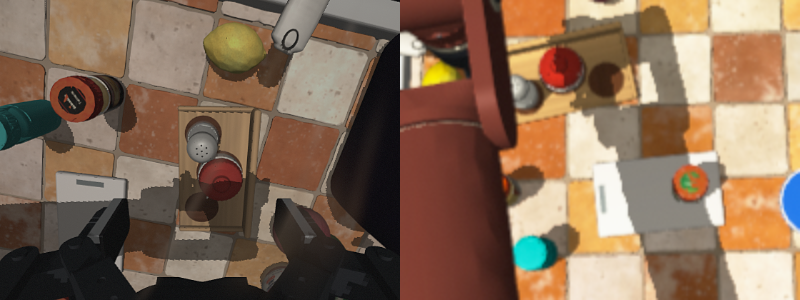

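The crop shows the green jar upright on the board at crop (690,182), and the shaker under the tool at wrist-crop (202,140). Next I grasp the shaker.

```bash
python3 -m handwheel '[[[0,0,-0.02,0,0,0],[0,0,-0.02,0,0,0],[0,0,-0.02,0,0,0],[0,0,-0.02,0,0,0],[0,0,-0.02,0,0,0],[0,0,-0.02,0,0,0],[0,0,-0.02,0,0,0],[0,0,-0.011,0,0,0],[0,0,0,0,0,0],[0,0,0,0,0,0]]]' 1
python3 -m handwheel '[[[0,0,0,0,0,0],[0,0,0,0,0,0],[0,0,0,0,0,0],[0,0,0,0,0,0],[0,0,0,0,0,0],[0,0,0,0,0,0],[0,0,0,0,0,0],[0,0,0,0,0,0],[0,0,0,0,0,0]]]' 0
```

```text
time: 11.03
tool_pos: [0.5825, 0.1715, 0.0573]
tool_rot: [-0.0, 0.629, 0.777, -0.0]
contact_force: [0.6, 0.2, 0.5]
gripper_width: 1.001
grasp_force: 0.0
time: 11.78
tool_pos: [0.5841, 0.1725, 0.0587]
tool_rot: [0.001, 0.629, 0.777, 0.001]
contact_force: [0.6, -0.8, 5.7]
gripper_width: 0.381
grasp_force: 58.7
```

```bash
python3 -m handwheel '[[[0,0,0.01,0,0,0],[0,0,0.02,0,0,0],[0,0,0.02,0,0,0],[0,0,0.02,0,0,0],[0,0,0.02,0,0,0],[0,0,0.02,0,0,0],[0,0,0.02,0,0,0],[0,0,0.01,0,0,0],[-0.01,-0.01,0,0,0,0],[-0.02,-0.02,0,0,0,0],[-0.02,-0.02,0,0,0,0],[-0.02,-0.02,0,0,0,0],[-0.02,-0.02,0,0,0,0],[-0.02,-0.02,0,0,0,0],[-0.02,-0.02,0,0,0,0],[-0.012,-0.013,0,0,0,0],[0,0,0,0,0,0]]]'
python3 -m handwheel '[[[0,0,-0.01,0,0,0],[0,0,-0.02,0,0,0],[0,0,-0.02,0,0,0],[0,0,-0.02,0,0,0],[0,0,-0.02,0,0,0],[0,0,-0.02,0,0,0],[0,0,-0.014,0,0,0],[0,0,-0.006,0,0,0],[0,0,-0.003,0,0,0],[0,0,-0.002,0,0,0],[0,0,-0.001,0,0,0],[0,0,0,0,0,0]]]'
```

```text
time: 13.2
tool_pos: [0.4387, 0.0278, 0.1962]
tool_rot: [-0.001, 0.63, 0.777, -0.001]
contact_force: [0.4, -0.1, -1.2]
gripper_width: 0.385
grasp_force: 58.4
time: 14.2
tool_pos: [0.4419, 0.0297, 0.0627]
tool_rot: [0.0, 0.629, 0.778, 0.0]
contact_force: [-1.1, -0.6, 3.0]
gripper_width: 0.384
grasp_force: 58.6
```

```bash
python3 -m handwheel '[[[0,0,0,0,0,0],[0,0,0,0,0,0],[0,0,0,0,0,0],[0,0,0,0,0,0],[0,0,0,0,0,0],[0,0,0,0,0,0],[0,0,0.01,0,0,0],[0,0,0.02,0,0,0],[0,0,0.03,0,0,0],[0,0,0.03,0,0,0],[0,0,0.03,0,0,0],[0,0,0.03,0,0,0]]]' 1
python3 -m handwheel '[[[0.0138,0.007,0,0,0,6],[0.0138,0.007,0,0,0,6],[0.0138,0.007,0,0,0,6],[0.0138,0.007,0,0,0,6],[0.0138,0.007,0,0,0,6],[0.0138,0.007,0,0,0,6],[0.0138,0.007,0,0,0,6],[0.0138,0.007,0,0,0,6],[0.0138,0.007,0,0,0,6],[0.0138,0.007,0,0,0,6],[0.0138,0.007,0,0,0,6],[0.0138,0.007,0,0,0,6],[0.0138,0.0065,0,0,0,6],[0,0,0,0,0,6],[0,0,0,0,0,6],[0,0,0,0,0,0]]]'
python3 - <<'E'
from h import *
np.set_printoptions(precision=4,suppress=True)
s=state();print(s['tool_pos'],s['joint_pos'])
p,d=grab_frame("wrist"); W=cloud("wrist",d); q,_=grab_frame("top")
cv2.imwrite("pics/w3.png",np.hstack([cv2.resize(p,(400,300)),cv2.resize(q[140:290,150:350],(400,300))]))
m=(np.hypot(W[...,0]-.6205,W[...,1]-.1195)<.04)&(W[...,2]>.03)&(W[...,2]<.06); a=W[m]
if len(a): print(len(a),a.mean(0),cv2.minEnclosingCircle((a[:,:2]*1000).astype(np.float32)))
E
```

```text
time: 15.2
tool_pos: [0.4407, 0.0293, 0.2136]
tool_rot: [0.0, 0.629, 0.777, 0.0]
contact_force: [0.7, -0.5, 0.4]
gripper_width: 0.998
grasp_force: 0.0
time: 16.53
tool_pos: [0.6206, 0.1199, 0.2119]
tool_rot: [0.0, -0.106, 0.994, -0.0]
contact_force: [-0.7, -0.1, -0.4]
gripper_width: 1.0
grasp_force: 0.0
[0.6206 0.1199 0.2119] [ 0.0732  0.0812  1.6156 -0.      1.4445 -1.7094]
3271 [0.6179 0.118  0.0457] ((625.5314331054688, 119.7506332397461), 35.150997161865234)
```

View pics/w3.png

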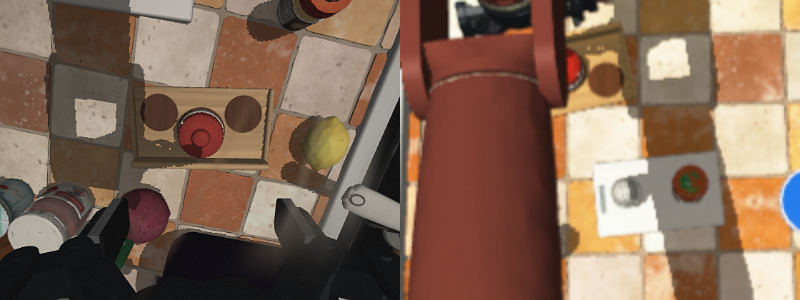

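The picture shows both small discs empty, the timer under the tool at wrist-crop (200,133), and shaker and green jar upright on the board at crop (625,190) and (690,182). Now the timer.

```bash
python3 -m handwheel '[[[0,0,-0.02,0,0,0],[0,0,-0.025,0,0,0],[0,0,-0.025,0,0,0],[0,0,-0.025,0,0,0],[0,0,-0.025,0,0,0],[0,0,-0.025,0,0,0],[0,0,-0.02,0,0,0],[0,0,-0.015,0,0,0],[0,0,-0.01,0,0,0],[0,0,-0.006,0,0,0],[0,0,-0.005,0,0,0],[0,0,0,0,0,0],[0,0,0,0,0,0]]]' 1
python3 -m handwheel '[[[0,0,0,0,0,0],[0,0,0,0,0,0],[0,0,0,0,0,0],[0,0,0,0,0,0],[0,0,0,0,0,0],[0,0,0,0,0,0],[0,0,0,0,0,0]]]' 0
```

```text
time: 17.72
tool_pos: [0.6211, 0.1199, 0.0112]
tool_rot: [0.001, -0.105, 0.995, -0.0]
contact_force: [0.4, 0.7, 1.0]
gripper_width: 0.999
grasp_force: 0.0
time: 18.3
tool_pos: [0.6218, 0.1199, 0.0122]
tool_rot: [0.002, -0.105, 0.994, -0.0]
contact_force: [-0.5, -0.9, 6.2]
gripper_width: 0.714
grasp_force: 65.6
```

```bash
python3 -m handwheel '[[[0,0,0.012,0,0,0],[0,0,0.024,0,0,0],[0,0,0.024,0,0,0],[0,0,0.024,0,0,0],[0,0,0.024,0,0,0],[0,0,0.024,0,0,0],[0,0,0.024,0,0,0],[0,0,0.012,0,0,0],[0,0,0,0,0,0]]]'
python3 -m handwheel '[[[-0.006,-0.0109,0,0,0,0],[-0.012,-0.0218,0,0,0,0],[-0.012,-0.0218,0,0,0,0],[-0.012,-0.0218,0,0,0,0],[-0.012,-0.0218,0,0,0,0],[-0.012,-0.0218,0,0,0,0],[-0.012,-0.0218,0,0,0,0],[-0.012,-0.0218,0,0,0,0],[-0.012,-0.0218,0,0,0,0],[-0.012,-0.0218,0,0,0,0],[-0.012,-0.0218,0,0,0,0],[-0.012,-0.0218,0,0,0,0],[-0.012,-0.0218,0,0,0,0],[-0.012,-0.0218,0,0,0,0],[-0.012,-0.0218,0,0,0,0],[-0.012,-0.0218,0,0,0,0],[-0.006,-0.0109,0,0,0,0],[0,0,0,0,0,0]]]'
python3 -m handwheel '[[[0,0,-0.02,0,0,0],[0,0,-0.025,0,0,0],[0,0,-0.025,0,0,0],[0,0,-0.025,0,0,0],[0,0,-0.025,0,0,0],[0,0,-0.02,0,0,0],[0,0,-0.015,0,0,0],[0,0,-0.007,0,0,0],[0,0,-0.004,0,0,0],[0,0,-0.003,0,0,0],[0,0,0,0,0,0],[0,0,0,0,0,0]]]'
```

```text
time: 19.05
tool_pos: [0.6222, 0.12, 0.1826]
tool_rot: [0.003, -0.105, 0.994, -0.0]
contact_force: [1.5, -0.7, -0.6]
gripper_width: 0.709
grasp_force: 65.1
time: 20.55
tool_pos: [0.4255, -0.2302, 0.1755]
tool_rot: [-0.002, -0.103, 0.995, 0.001]
contact_force: [-1.0, -0.8, -1.6]
gripper_width: 0.713
grasp_force: 65.1
time: 21.55
tool_pos: [0.4287, -0.229, 0.0102]
tool_rot: [0.0, -0.105, 0.994, -0.0]
contact_force: [-1.8, 2.0, 3.3]
gripper_width: 0.707
grasp_force: 65.6
```

```bash
python3 -m handwheel '[[[0,0,0,0,0,0],[0,0,0,0,0,0],[0,0,0,0,0,0],[0,0,0,0,0,0],[0,0,0,0,0,0],[0,0,0.01,0,0,0],[0,0,0.02,0,0,0],[0,0,0.03,0,0,0],[0,0,0.03,0,0,0],[0,0,0.03,0,0,0],[0,0,0.03,0,0,0],[0,0,0.03,0,0,0],[0,0,0.02,0,0,0]]]' 1
python3 -m handwheel '[[[0.0012,0.0238,0,0,0,-6],[0.0012,0.0238,0,0,0,-6],[0.0012,0.0238,0,0,0,-6],[0.0012,0.0238,0,0,0,-6],[0.0012,0.0238,0,0,0,-6],[0.0012,0.0238,0,0,0,-6],[0.0012,0.0238,0,0,0,-6],[0.0012,0.0238,0,0,0,-6],[0.0012,0.0238,0,0,0,-6],[0.0012,0.0238,0,0,0,-6],[0.0012,0.0238,0,0,0,-6],[0.0012,0.0238,0,0,0,-6],[0.0012,0.0238,0,0,0,-6],[0.0012,0.0238,0,0,0,-6],[0.0012,0.0238,0,0,0,-6],[0.0012,0.0238,0,0,0,0],[0.0012,0.0238,0,0,0,0],[0.0012,0.0239,0,0,0,0],[0,0,0,0,0,0]]]'
python3 - <<'E'
from h import *
np.set_printoptions(precision=4,suppress=True)
s=state();print(s['tool_pos'],s['tool_rot'])
p,d=grab_frame("wrist"); W=cloud("wrist",d); q,dq=grab_frame("top"); V=cloud("top",dq)
cv2.imwrite("pics/w4.png",np.hstack([cv2.resize(p,(400,300)),cv2.resize(q[140:290,200:400],(400,300))]))
for n,U,c,z0,z1 in(('dark',W,(.45,.199),.1,.112),('timer',V,(.429,-.23),.04,.06)):
  a=U[(np.hypot(U[...,0]-c[0],U[...,1]-c[1])<.035)&(U[...,2]>z0)&(U[...,2]<z1)]
  if len(a): print(n,len(a),a.mean(0),cv2.minEnclosingCircle((a[:,:2]*1000).astype(np.float32)))
E
```

```text
time: 22.63
tool_pos: [0.4292, -0.2296, 0.2138]
tool_rot: [0.002, -0.105, 0.994, -0.002]
contact_force: [1.4, -0.6, -0.4]
gripper_width: 0.998
grasp_force: 0.0
time: 24.22
tool_pos: [0.4497, 0.2024, 0.2101]
tool_rot: [-0.0, 0.628, 0.779, 0.001]
contact_force: [-0.6, -0.3, -0.1]
gripper_width: 0.996
grasp_force: 0.0
[0.4497 0.2024 0.2101] [-0.0003  0.6276  0.7785  0.0008]
dark 2644 [0.4496 0.1984 0.1065] ((449.70416259765625, 197.10928344726562), 22.056129455566406)
timer 305 [ 0.4278 -0.2277  0.0448] ((428.2261047363281, -228.3620147705078), 28.227497100830078)
```

View pics/w4.png

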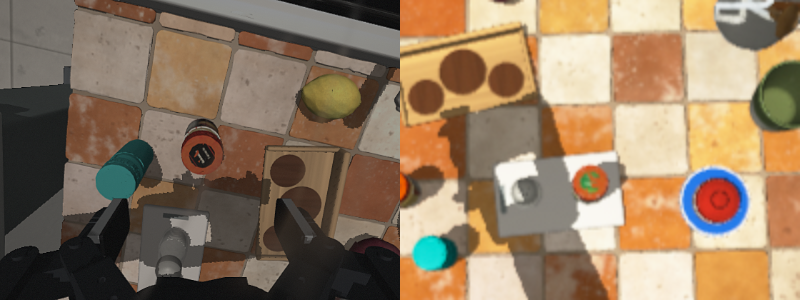

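The timer stands centred on the coaster at crop (718,200), the tray is empty with the large disc at crop (463,73), and the dark-label jar is under the tool at wrist-crop (204,150). Next I grasp the dark-label jar and measure the disc.

```bash
python3 -m handwheel '[[[0,0,-0.02,0,0,0],[0,0,-0.02,0,0,0],[0,0,-0.02,0,0,0],[0,0,-0.02,0,0,0],[0,0,-0.02,0,0,0],[0,0,-0.02,0,0,0],[0,0,-0.02,0,0,0],[0,0,-0.013,0,0,0],[0,0,0,0,0,0],[0,0,0,0,0,0]]]' 1
python3 -m handwheel '[[[0,0,0,0,0,0],[0,0,0,0,0,0],[0,0,0,0,0,0],[0,0,0,0,0,0],[0,0,0,0,0,0],[0,0,0,0,0,0],[0,0,0,0,0,0],[0,0,0,0,0,0]]]' 0
python3 - <<'E'
from h import *
np.set_printoptions(precision=4,suppress=True)
for n in("top","scene"):
    p,d=grab_frame(n); W=cloud(n,d)
    g=p.max(2); m=(g<120)&(np.hypot(W[...,0]-.61,W[...,1]-.12)<.12)&(abs(W[...,2]-.008)<.006)
    k,l,st,c=cv2.connectedComponentsWithStats(m.astype(np.uint8))
    print(n,[(st[i,4],c[i].round(1),ray(n,c[i],.008)[:2]) for i in range(1,k) if st[i,4]>60])
E
```

```text
time: 25.15
tool_pos: [0.4496, 0.1985, 0.056]
tool_rot: [-0.0, 0.63, 0.777, -0.001]
contact_force: [1.0, -0.7, 0.6]
gripper_width: 0.998
grasp_force: 0.0
time: 25.82
tool_pos: [0.4509, 0.1997, 0.0578]
tool_rot: [0.001, 0.629, 0.777, 0.001]
contact_force: [-0.8, -1.1, 5.4]
gripper_width: 0.505
grasp_force: 61.0
top [(np.int32(371), array([230.9, 175.2]), array([0.6229, 0.1196])), (np.int32(205), array([252.6, 179.4]), array([0.6093, 0.0579])), (np.int32(201), array([212.6, 188.2]), array([0.5865, 0.1716]))]
scene [(np.int32(144), array([239.5, 171.7]), array([0.6223, 0.1148])), (np.int32(68), array([212.4, 175.4]), array([0.5848, 0.1808]))]
```

```bash
python3 -m handwheel '[[[0,0,0.01,0,0,0],[0,0,0.02,0,0,0],[0,0,0.02,0,0,0],[0,0,0.02,0,0,0],[0,0,0.02,0,0,0],[0,0,0.02,0,0,0],[0,0,0.02,0,0,0],[0,0,0.02,0,0,0],[0.01,-0.005,0,0,0,0],[0.02,-0.009,0,0,0,0],[0.02,-0.009,0,0,0,0],[0.02,-0.009,0,0,0,0],[0.02,-0.009,0,0,0,0],[0.02,-0.009,0,0,0,0],[0.02,-0.009,0,0,0,0],[0.02,-0.01,0,0,0,0],[0.02,-0.01,0,0,0,0],[0.001,0,0,0,0,0],[0,0,0,0,0,0]]]'
python3 -m handwheel '[[[0,0,-0.01,0,0,0],[0,0,-0.02,0,0,0],[0,0,-0.02,0,0,0],[0,0,-0.02,0,0,0],[0,0,-0.02,0,0,0],[0,0,-0.02,0,0,0],[0,0,-0.018,0,0,0],[0,0,-0.007,0,0,0],[0,0,-0.004,0,0,0],[0,0,-0.002,0,0,0],[0,0,-0.001,0,0,0],[0,0,0,0,0,0]]]'
```

```text
time: 27.5
tool_pos: [0.6212, 0.1196, 0.2045]
tool_rot: [-0.001, 0.63, 0.777, -0.001]
contact_force: [-0.5, -0.0, -1.7]
gripper_width: 0.504
grasp_force: 61.2
time: 28.5
tool_pos: [0.6208, 0.121, 0.0659]
tool_rot: [0.0, 0.629, 0.778, 0.0]
contact_force: [-1.9, 0.1, 3.1]
gripper_width: 0.505
grasp_force: 61.4
```

```bash
python3 -m handwheel '[[[0,0,0,0,0,0],[0,0,0,0,0,0],[0,0,0,0,0,0],[0,0,0,0,0,0],[0,0,0,0,0,0],[0,0,0,0,0,0],[0,0,0.01,0,0,0],[0,0,0.02,0,0,0],[0,0,0.03,0,0,0],[0,0,0.03,0,0,0],[0,0,0.03,0,0,0],[0,0,0.03,0,0,0]]]' 1
python3 -m handwheel '[[[-0.01,-0.01,0,0,0,0],[-0.019,-0.019,0,0,0,0],[-0.019,-0.019,0,0,0,0],[-0.019,-0.019,0,0,0,0],[-0.019,-0.019,0,0,0,0],[-0.019,-0.019,0,0,0,0],[-0.019,-0.019,0,0,0,0],[-0.019,-0.019,0,0,0,0],[-0.019,-0.019,0,0,0,0],[-0.011,-0.0125,0,0,0,0],[0,0,0,0,0,0],[0,0,0,0,0,0]]]'
python3 - <<'E'
from h import *
np.set_printoptions(precision=4,suppress=True)
s=state();print(s['tool_pos'],s['tool_rot'])
p,d=grab_frame("wrist"); W=cloud("wrist",d); q,dq=grab_frame("top"); V=cloud("top",dq)
cv2.imwrite("pics/w5.png",np.hstack([cv2.resize(p,(400,300)),cv2.resize(q[140:290,150:350],(400,300))]))
for n,c,z0,z1 in(('dark',(.6215,.12),.106,.118),('herb',(.448,-.054),.11,.122),('shaker',(.441,.029),.09,.108)):
 for k,U in(('wrist',W),('top',V)):
  a=U[(np.hypot(U[...,0]-c[0],U[...,1]-c[1])<.035)&(U[...,2]>z0)&(U[...,2]<z1)]
  if len(a): print(n,k,len(a),a.mean(0),cv2.minEnclosingCircle((a[:,:2]*1000).astype(np.float32)))
E
```

```text
time: 29.5
tool_pos: [0.6209, 0.1205, 0.2166]
tool_rot: [0.0, 0.629, 0.777, 0.0]
contact_force: [-0.0, 0.3, -0.2]
gripper_width: 1.003
grasp_force: 0.0
time: 30.5
tool_pos: [0.448, -0.0543, 0.2152]
tool_rot: [0.001, 0.63, 0.777, 0.001]
contact_force: [-0.1, -1.0, 0.3]
gripper_width: 1.001
grasp_force: 0.0
[ 0.448  -0.0543  0.2152] [0.0007 0.6297 0.7768 0.0005]
dark top 227 [0.6189 0.12   0.1144] ((619.5938720703125, 120.50791931152344), 22.204439163208008)
herb wrist 2865 [ 0.4492 -0.0532  0.1186] ((449.4756774902344, -54.471641540527344), 22.330690383911133)
herb top 2 [ 0.4307 -0.0442  0.1159] ((430.6847229003906, -44.192535400390625), 2.7967281341552734)
shaker wrist 1806 [0.442  0.0297 0.0977] ((442.1729736328125, 29.675891876220703), 17.013683319091797)
```

View pics/w5.png

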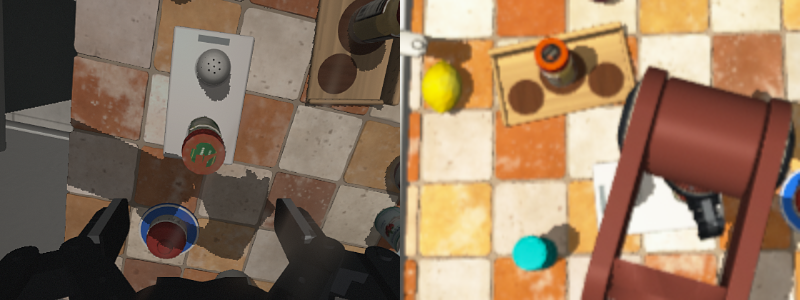

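The dark-label jar stands on the large disc at crop (555,62), and shaker and green jar are upright on the board at wrist-crop (212,68) and (203,150). I'm returning the green jar.

```bash
python3 -m handwheel '[[[0,0,-0.02,0,0,0],[0,0,-0.02,0,0,0],[0,0,-0.02,0,0,0],[0,0,-0.02,0,0,0],[0,0,-0.02,0,0,0],[0,0,-0.02,0,0,0],[0,0,-0.016,0,0,0],[0,0,-0.01,0,0,0],[0,0,0,0,0,0],[0,0,0,0,0,0]]]' 1
python3 -m handwheel '[[[0,0,0,0,0,0],[0,0,0,0,0,0],[0,0,0,0,0,0],[0,0,0,0,0,0],[0,0,0,0,0,0],[0,0,0,0,0,0],[0,0,0,0,0,0],[0,0,0,0,0,0]]]' 0
python3 -m handwheel '[[[0,0,0.01,0,0,0],[0,0,0.02,0,0,0],[0,0,0.02,0,0,0],[0,0,0.02,0,0,0],[0,0,0.02,0,0,0],[0,0,0.02,0,0,0],[0,0,0.02,0,0,0],[0,0,0.01,0,0,0],[0.01,0.007,0,0,0,0],[0.02,0.014,0,0,0,0],[0.02,0.014,0,0,0,0],[0.02,0.014,0,0,0,0],[0.02,0.014,0,0,0,0],[0.02,0.014,0,0,0,0],[0.02,0.014,0,0,0,0],[0.019,0.014,0,0,0,0],[0.01,0.007,0,0,0,0],[0,0,0,0,0,0],[0,0,0,0,0,0]]]'
```

```text
time: 31.43
tool_pos: [0.4482, -0.0535, 0.0682]
tool_rot: [-0.0, 0.629, 0.778, -0.0]
contact_force: [0.1, 0.7, 0.7]
gripper_width: 0.999
grasp_force: 0.0
time: 32.1
tool_pos: [0.449, -0.0543, 0.0697]
tool_rot: [0.001, 0.629, 0.777, 0.001]
contact_force: [0.3, 0.7, 6.2]
gripper_width: 0.505
grasp_force: 60.6
time: 33.68
tool_pos: [0.6064, 0.0581, 0.2072]
tool_rot: [-0.001, 0.629, 0.778, -0.001]
contact_force: [-0.2, -0.4, -0.1]
gripper_width: 0.509
grasp_force: 61.3
```

```bash
python3 -m handwheel '[[[0,0,-0.01,0,0,0],[0,0,-0.02,0,0,0],[0,0,-0.02,0,0,0],[0,0,-0.02,0,0,0],[0,0,-0.02,0,0,0],[0,0,-0.02,0,0,0],[0,0,-0.018,0,0,0],[0,0,-0.008,0,0,0],[0,0,-0.004,0,0,0],[0,0,-0.002,0,0,0],[0,0,-0.002,0,0,0],[0,0,0,0,0,0]]]'
python3 -m handwheel '[[[0,0,0,0,0,0],[0,0,0,0,0,0],[0,0,0,0,0,0],[0,0,0,0,0,0],[0,0,0,0,0,0],[0,0,0,0,0,0],[0,0,0.01,0,0,0],[0,0,0.02,0,0,0],[0,0,0.03,0,0,0],[0,0,0.03,0,0,0],[0,0,0.03,0,0,0],[0,0,0.03,0,0,0]]]' 1
python3 -m handwheel '[[[-0.016,-0.0025,0,0,0,0],[-0.02,-0.0035,0,0,0,0],[-0.02,-0.0035,0,0,0,0],[-0.02,-0.0035,0,0,0,0],[-0.02,-0.0035,0,0,0,0],[-0.02,-0.0035,0,0,0,0],[-0.02,-0.0035,0,0,0,0],[-0.02,-0.0035,0,0,0,0],[-0.01,-0.0015,0,0,0,0],[0,0,0,0,0,0],[0,0,0,0,0,0]]]'
```

```text
time: 34.68
tool_pos: [0.6078, 0.0578, 0.0659]
tool_rot: [0.001, 0.629, 0.777, 0.001]
contact_force: [0.5, 0.1, -1.0]
gripper_width: 0.501
grasp_force: 61.3
time: 35.68
tool_pos: [0.6068, 0.058, 0.2166]
tool_rot: [0.0, 0.629, 0.777, 0.0]
contact_force: [0.4, 0.5, -0.7]
gripper_width: 1.0
grasp_force: 0.0
time: 36.6
tool_pos: [0.4412, 0.0295, 0.2152]
tool_rot: [0.001, 0.629, 0.777, 0.001]
contact_force: [-0.6, -0.2, -0.3]
gripper_width: 0.995
grasp_force: 0.0
```

```bash
python3 -m handwheel '[[[0,0,-0.02,0,0,0],[0,0,-0.02,0,0,0],[0,0,-0.02,0,0,0],[0,0,-0.02,0,0,0],[0,0,-0.02,0,0,0],[0,0,-0.02,0,0,0],[0,0,-0.02,0,0,0],[0,0,-0.013,0,0,0],[0,0,0,0,0,0],[0,0,0,0,0,0]]]' 1
python3 -m handwheel '[[[0,0,0,0,0,0],[0,0,0,0,0,0],[0,0,0,0,0,0],[0,0,0,0,0,0],[0,0,0,0,0,0],[0,0,0,0,0,0],[0,0,0,0,0,0],[0,0,0,0,0,0],[0,0,0,0,0,0]]]' 0
python3 -m handwheel '[[[0,0,0.01,0,0,0],[0,0,0.02,0,0,0],[0,0,0.02,0,0,0],[0,0,0.02,0,0,0],[0,0,0.02,0,0,0],[0,0,0.02,0,0,0],[0,0,0.02,0,0,0],[0,0,0.01,0,0,0],[0.01,0.01,0,0,0,0],[0.02,0.02,0,0,0,0],[0.02,0.02,0,0,0,0],[0.02,0.02,0,0,0,0],[0.02,0.02,0,0,0,0],[0.02,0.02,0,0,0,0],[0.02,0.02,0,0,0,0],[0.012,0.013,0,0,0,0],[0,0,0,0,0,0],[0,0,0,0,0,0]]]'
python3 -m handwheel '[[[0,0,-0.01,0,0,0],[0,0,-0.02,0,0,0],[0,0,-0.02,0,0,0],[0,0,-0.02,0,0,0],[0,0,-0.02,0,0,0],[0,0,-0.02,0,0,0],[0,0,-0.018,0,0,0],[0,0,-0.008,0,0,0],[0,0,-0.004,0,0,0],[0,0,-0.002,0,0,0],[0,0,-0.002,0,0,0],[0,0,0,0,0,0]]]'
```

```text
time: 37.43
tool_pos: [0.441, 0.0296, 0.0609]
tool_rot: [-0.001, 0.629, 0.777, -0.0]
contact_force: [-1.0, -0.3, -0.6]
gripper_width: 0.998
grasp_force: 0.0
time: 38.18
tool_pos: [0.4421, 0.0294, 0.0626]
tool_rot: [0.001, 0.629, 0.777, 0.001]
contact_force: [0.6, 0.4, 5.5]
gripper_width: 0.388
grasp_force: 58.1
time: 39.68
tool_pos: [0.5824, 0.1728, 0.2]
tool_rot: [-0.001, 0.629, 0.778, -0.001]
contact_force: [-0.1, 0.2, -0.8]
gripper_width: 0.387
grasp_force: 58.1
time: 40.68
tool_pos: [0.5838, 0.1725, 0.0588]
tool_rot: [0.001, 0.629, 0.777, 0.001]
contact_force: [-0.5, 0.8, -0.9]
gripper_width: 0.385
grasp_force: 58.1
```

Release, lift, retreat over the board and check.

```bash
python3 -m handwheel '[[[0,0,0,0,0,0],[0,0,0,0,0,0],[0,0,0,0,0,0],[0,0,0,0,0,0],[0,0,0,0,0,0],[0,0,0,0,0,0],[0,0,0.01,0,0,0],[0,0,0.02,0,0,0],[0,0,0.03,0,0,0],[0,0,0.03,0,0,0],[0,0,0.03,0,0,0],[0,0,0.03,0,0,0],[0,0,0.03,0,0,0]]]' 1
python3 -m handwheel '[[[-0.016,-0.02,0,0,0,0],[-0.016,-0.02,0,0,0,0],[-0.016,-0.02,0,0,0,0],[-0.016,-0.02,0,0,0,0],[-0.016,-0.02,0,0,0,0],[-0.016,-0.02,0,0,0,0],[-0.016,-0.02,0,0,0,0],[-0.016,-0.02,0,0,0,0],[-0.016,-0.02,0,0,0,0],[0,0,0,0,0,0],[0,0,0,0,0,0],[0,0,0,0,0,0]]]'
python3 - <<'E'
from h import *
np.set_printoptions(precision=4,suppress=True)
p,d=grab_frame("wrist"); W=cloud("wrist",d); q,dq=grab_frame("top"); V=cloud("top",dq)
cv2.imwrite("pics/w6.png",np.hstack([cv2.resize(p,(400,300)),cv2.resize(q[140:290,150:350],(400,300))]))
for n,c,z0,z1 in(('dark',(.6215,.12),.106,.118),('herb',(.607,.0575),.108,.118),('shaker',(.583,.172),.085,.105),('timer',(.429,-.23),.04,.06)):
 for k,U in(('wrist',W),('top',V)):
  a=U[(np.hypot(U[...,0]-c[0],U[...,1]-c[1])<.03)&(U[...,2]>z0)&(U[...,2]<z1)]
  if len(a): print(n,k,len(a),a.mean(0),cv2.minEnclosingCircle((a[:,:2]*1000).astype(np.float32)))
E
```

```text
time: 41.77
tool_pos: [0.5828, 0.1725, 0.2397]
tool_rot: [0.0, 0.629, 0.777, 0.0]
contact_force: [1.2, -0.2, -0.9]
gripper_width: 1.0
grasp_force: 0.0
time: 42.77
tool_pos: [0.4393, -0.0073, 0.238]
tool_rot: [0.0, 0.629, 0.777, 0.0]
contact_force: [0.6, 0.8, -0.4]
gripper_width: 0.998
grasp_force: 0.0
dark wrist 1506 [0.6069 0.1155 0.113 ] ((617.5084228515625, 119.45335388183594), 21.65821647644043)
dark top 226 [0.6189 0.12   0.1142] ((620.0156860351562, 120.07066345214844), 22.294523239135742)
herb wrist 2746 [0.6061 0.0574 0.1143] ((608.0888061523438, 57.05004119873047), 22.786212921142578)
herb top 220 [0.6078 0.0568 0.1142] ((608.17822265625, 56.88664245605469), 22.109119415283203)
shaker wrist 1224 [0.5814 0.1653 0.0929] ((582.853759765625, 169.4884796142578), 16.626537322998047)
shaker top 129 [0.583  0.1712 0.0933] ((584.2671508789062, 172.15188598632812), 17.343381881713867)
timer wrist 1467 [ 0.4284 -0.2245  0.0449] ((428.6553039550781, -229.64157104492188), 29.477357864379883)
timer top 322 [ 0.4281 -0.2269  0.0448] ((428.50836181640625, -227.84991455078125), 28.12187385559082)
```

View pics/w6.png

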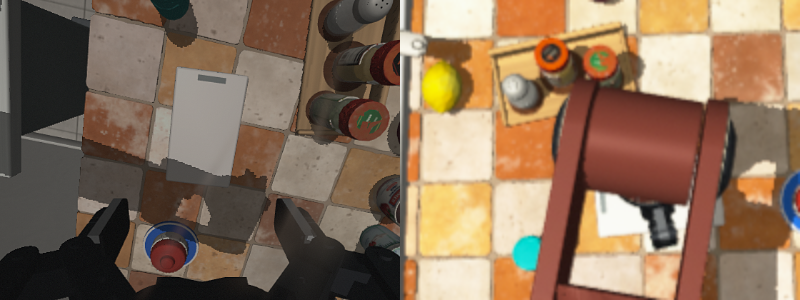

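All three stand upright on the tray, at crop (518,92), (555,60) and (602,65), each within 2–3 mm of target. The timer is on the coaster, and the board is empty.

```bash
python3 -c "
from plant import *
print(job_done())"
```

```text
the job is handed in; nothing more can be done
None
```

I handed the job in at about 43 s: the timer stands on the coaster, the dark-label jar on the large disc, and the green-label jar and shaker are back in place, each about 1–3 mm off by camera; the verdict was not shown to me.

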